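# Hold a milk-sample slide flush on the analyser's sloping stage

### The arm

A 6-joint arm with a two-finger parallel gripper is mounted at the origin on the work surface. World frame = base frame: x ahead of the robot, y to its left, z up, the work surface at z = 0. Lengths are in m, angles in rad, forces in N, time in s.
With the tool pointing down it reaches from about 0.375 to 0.975 m from the base axis. Payload 3.8 kg.
Tool frame: the origin (TCP) lies at the very end of the fingers, on their centre line; the grasp point (between the pads) lies 19 mm behind it; z points along the fingers, y is the line along which they close (so a half turn about z gives the same grasp; the last joint's range is limited). The gripper opens to 85 mm and grips with 20 to 120 N. Pads are 22 mm wide; open, the fingers measure 114 mm over their backs; the gripper's body (76 mm by 85 mm) begins 54 mm behind the grasp point. The pads swing forward as they close: fully open they stand 13 mm farther back than shut.
Start: joints at [-1.246, 0.264, 1.604, -0, 1.274, -0.037], TCP at [0.239, -0.631, 0.231] pointing down, gripper open.
Joint ranges: [-2.63, 2.63], [-0.94, 2.18], [0.31, 2.57], [-1.31, 4.45], [0, 2.66], [-2.55, 2.55]. Speed limits (rad/s): [2.57, 2.57, 3.14, 3.14, 3.14, 3.14].

### API

Orientations are given as a rotation vector (axis times angle).
In Python, from workcell import monitor, viewer, job gives the robot as it stands. The module is installed in compiled form; this text tells all that it offers.
- The arm moves only by the tool step_arm, never from a script. Its argument "series" is one flat list of numbers, 4 for each row, row after row: the shift along the tool's x, y, z in m, then the turn about the tool's z in rad. A call has 1 to 8 rows; each row is the pose to reach, as a shift and turn from the pose commanded when the call began, along the tool's axes at that moment; what a row does not reach only later rows make up. A row lasts 1/8 s, in which the tool goes at most 62.5 mm and 10.7 degrees, less where a joint would pass 70% of its speed; a pose out of reach is approached as far as the arm can. A call with a gripper value outside its range is refused whole. "gripper" is the opening, from 0 (shut) to 1 (fully open), set as the call begins (left out, the last holds). The fingers move at their own pace and stop on an object; "newtons" is the grip in N (left out, the last holds). Time passes only in rows, so rows that repeat a pose let the fingers close. It gives the time, the measured TCP pose, the force, the opening and the grip force at its end, in the units of the state.
- monitor.read_state(): the state, without advancing time (a new reading comes with each control period).
- viewer.read_camera(name): name is "side" or "top"; returns a dict with "image" (480x640x3 uint8, red, green, blue), "intrinsics" (3x3 intrinsics, pixels), "T" (4x4, takes a point from camera to world coordinates). Camera axes: x right, y up, looking along -z (the intrinsics and any distortion apply to the point x, -y, -z); pixel columns grow to the right and rows downward; lengths in m; the calibration is good to about 2 mm. A picture is of the moment at which its call begins. There is no depth.
- job.finish_job(): hands the job in; it is judged then, once.
Trained networks look in a picture, given as the dict that the camera call returned (one of the last four; its "shot" number tells which), for a name from the list of things; names that differ only in an ending like _2 or _b are one class to them, and where a whole thing is asked for, a point or a joint stands for the part that bears it (a point fixed in the world has none). Each returns a list of dicts, best first, with "score" (0 to 1); they miss things now and then, are a little off and sometimes report something else, mostly with a low value. They report only what shows in the picture. A call takes as long as a camera call. They do not tell look-alikes from the thing itself.
- viewer.boxes_of(picture, label): "extent" ([centre column, centre row, width, height] in pixels, round what is visible of it).
- viewer.spot_point(picture, label): "point" ([column, row] in pixels: a listed point, or the origin of a listed thing).
The state is a dict: "time": time; "q": joint angles; "joint_vel": joint speeds; "joint_torque": joint torques, N m; "tool_pos": TCP position; "tcp_rot": TCP orientation; "wrist_force": force on the tool from outside, world axes, zero at the start; "torque": the same for the moment, N m; "width": opening from 0.0 (shut) to 1.0 (fully open); "grip_force": force on a finger pad.
Only numpy, scipy, OpenCV 4.12 (cv2) and the standard library are available. Lean on these libraries where they do the work, as an engineer would, in place of code of your own. Each camera call takes 0.05 s, during which the arm holds its last target. There are 200 camera calls.

### The job

Pull the milk-sample slide by its upright rib straight up out of its sprung holder, carry it to the milk analyser and hold its flat underside flush on the sloping stage, centred over the round window and square to the stage with the rib running up and down the slope. Finish while still gripping the slide and pressing it lightly on the stage (about 10 N): do not let go. Do not ram the stage or shift its slope, and leave the jar, cup and brush where they are.

Things in the scene. Friction and masses are not known exactly. Their poses are not given: they have to be found in the camera images.
- holder: Fixed grey holder 150 x 74 mm, left or right of the analyser. Origin: centre of its underside, on the table; x along its length, z up. Pocket 66 x 46 mm, floor 12 mm up, walls level with the plate's top. Metal housings 42 mm tall at both x ends (from 42 mm off centre) carry sprung balls over the plate's ends: a straight pull up of about 8 to 12 N overcomes them; free after about 10 mm.
- slide: Loose slide, 80 to 170 g, starts fully home in the holder, axes as the holder's. Aluminium plate 64 (x) x 44 (y) x 10 mm, flat underside; on top a black upright rib 40 mm long (x), 14 mm thick (y), reaching 54 mm above the underside. Origin: centre of the underside; z up through the rib. Grip the rib across its thickness (fingers closing along y), fingertips about 8 mm above the plate.
- analyser: Fixed white box 170 (x) x 130 (y) x 36 mm, with two cheeks (34 mm long, centred 50 mm either side in y, 82 mm tall) carrying the stage between them. Origin: centre of its underside, on the table; its front (-x) roughly faces the robot.
- stage: Flat aluminium stage plate 96 (x) x 84 (y) x 12 mm on a very stiff hinge along its y axis, set each time to a slope of 8 to 20 degrees, lowest at its front (-x) edge, so the face looks up and towards the robot. Origin: on the hinge axis at the plate's middle, 74 mm above the table; x runs up the slope, z square to the face, outwards. Does not give under a light push.
- stage_face (a point): Centre of the stage's flat upper face (middle of the 26 mm round window, which is level with the face), 8 mm out from the stage's origin; same axes as the stage: z is the outward normal of the face, x up the slope.
- sample_jar: Bystander: closed glass sample jar, 54 mm across, 85 mm tall; origin at the centre of its underside. Leave alone.
- cup: Bystander: open steel cup, 60 mm across, 65 mm tall; origin at the centre of its underside. Leave alone.
- brush: Bystander: hand brush lying flat beyond the work; origin in its underside. Leave alone.
Not all that is in view belongs to the job. Leave any turquoise look-alike of the slide alone.

How it is judged:
By the outcome, as a careful person would: the job done as asked, in the order asked, and still so for the second after the job is handed in, while the arm keeps its last pose, push and grip.
It also fails if it takes over 45 s, if anything falls off the work surface, if the arm or the gripper's body presses on something with over 40 N, if the wrist force passes 120 N, or if a joint passes its speed limit or range.

## Working session

There is one attempt and no reset: what is moved stays moved. The work goes in short steps, Python scripts to look and compute and a tool call to move; the robot and the scene stay as the last step left them, time stands still between calls to the robot, and variables do not carry over. Pictures are saved under pics/ and viewed, at most 10 in all, crops included, and the job is handed in when it is done.

Besides the shell and the picture viewer there is one more tool, called after ">>>" in YAML: its name, and indented under it one key for each argument. step_arm: Moves the arm, as the interface text tells. Its arguments: {"type":"object","properties":{"series":{"type":"array"},"gripper":{"type":"number"},"newtons":{"type":"number"}},"required":["series"]}

```bash
mkdir -p pics; cat > h.py <<'E'
import numpy as np, cv2
from scipy.spatial.transform import Rotation as R
from workcell import monitor, viewer, job
def proj(c,P):
    P=np.atleast_2d(P); T=c["T"]; p=(P-T[:3,3])@T[:3,:3]
    q=np.c_[p[:,0]/-p[:,2],-p[:,1]/-p[:,2],np.ones(len(p))]@c["intrinsics"].T
    return q[:,:2]
def ray(c,uv):
    d=np.linalg.solve(c["intrinsics"],[uv[0],uv[1],1.]); d=c["T"][:3,:3]@(d*[1,-1,-1])
    return c["T"][:3,3],d/np.linalg.norm(d)
def atz(c,uv,z):
    o,d=ray(c,uv); return o+d*(z-o[2])/d[2]
E
python3 - <<'E'
from h import *
s=monitor.read_state(); print({k:np.round(v,3) for k,v in s.items()})
for n in("top","side"):
    c=viewer.read_camera(n); cv2.imwrite(f"pics/{n}1.png",c["image"][:,:,::-1]); print([k for k in c]); print(n,c["intrinsics"].round(1).tolist(),c["T"].round(3).tolist())
    for l in("holder","slide","analyser","stage","stage_face","sample_jar","cup","brush"):
        print(l,[(round(b["score"],2),np.round(b["extent"]).tolist()) for b in viewer.boxes_of(c,l)][:3],[(round(b["score"],2),np.round(b["point"],1).tolist()) for b in viewer.spot_point(c,l)][:3])
E
```

```text
{'time': np.float64(0.0), 'q': array([-1.246,  0.265,  1.605,  0.   ,  1.274, -0.037]), 'joint_vel': array([-0.   ,  0.001, -0.002, -0.   ,  0.002,  0.002]), 'joint_torque': array([-1.0000e-03, -5.1511e+01, -3.6731e+01, -0.0000e+00,  1.3000e-02,
        0.0000e+00]), 'tool_pos': array([ 0.239, -0.631,  0.23 ]), 'tcp_rot': array([-3.088e+00, -5.650e-01,  1.000e-03]), 'wrist_force': array([0.157, 0.297, 0.045]), 'torque': array([ 0.046, -0.021,  0.01 ]), 'grip_force': np.float64(0.0), 'width': np.float64(0.998)}
['image', 'intrinsics', 'T', 'shot']
top [[543.6, 0.0, 317.2], [0.0, 543.6, 237.4], [0.0, 0.0, 1.0]] [[0.002, 0.999, -0.043, 0.494], [-1.0, 0.002, 0.002, 0.033], [0.002, 0.043, 0.999, 1.189], [0.0, 0.0, 0.0, 1.0]]
holder [(0.66, [234.0, 234.0, 52.0, 74.0])] []
slide [(0.59, [231.0, 235.0, 51.0, 79.0]), (0.58, [231.0, 233.0, 28.0, 33.0])] [(0.96, [172.1, 220.4]), (0.86, [228.3, 231.4])]
analyser [(0.95, [459.0, 238.0, 76.0, 83.0])] [(0.87, [456.1, 237.3])]
stage [(0.9, [465.0, 239.0, 48.0, 46.0])] [(0.69, [463.7, 237.7])]
stage_face [(0.87, [465.0, 236.0, 45.0, 46.0])] [(0.8, [4
[... 427 characters left out ...]
, 0.0, 1.0]]
holder [(0.64, [292.0, 360.0, 103.0, 75.0])] [(0.74, [290.3, 361.5])]
slide [(0.96, [296.0, 349.0, 48.0, 46.0]), (0.89, [255.0, 429.0, 41.0, 60.0])] [(0.66, [295.1, 354.8]), (0.64, [256.9, 430.9])]
analyser [(0.94, [334.0, 191.0, 68.0, 57.0]), (0.22, [323.0, 262.0, 31.0, 48.0]), (0.21, [332.0, 179.0, 37.0, 29.0])] [(0.79, [335.9, 203.3])]
stage [(0.73, [332.0, 178.0, 40.0, 32.0])] [(0.58, [329.6, 177.7])]
stage_face [(0.64, [330.0, 178.0, 40.0, 34.0])] [(0.73, [333.0, 174.8])]
sample_jar [(0.6, [324.0, 261.0, 32.0, 54.0])] [(0.92, [323.0, 276.3])]
cup [(0.75, [401.0, 263.0, 29.0, 41.0])] [(0.95, [398.1, 277.3])]
brush [(0.78, [249.0, 265.0, 92.0, 24.0])] [(0.59, [248.1, 268.8])]
```

```bash
python3 - <<'E'
import cv2,numpy as np
t=cv2.imread("pics/top1.png");s=cv2.imread("pics/side1.png")
a=cv2.resize(t[180:290,140:300],(800,550),interpolation=cv2.INTER_CUBIC)
cv2.imwrite("pics/a.png",a)
b=cv2.resize(t[185:295,405:515],(400,400),interpolation=cv2.INTER_CUBIC)
d=cv2.resize(s[140:240,285:385],(400,400),interpolation=cv2.INTER_CUBIC)
cv2.imwrite("pics/b.png",np.hstack([b,d]))
E
```

```text
(no output)
```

View pics/side1.png

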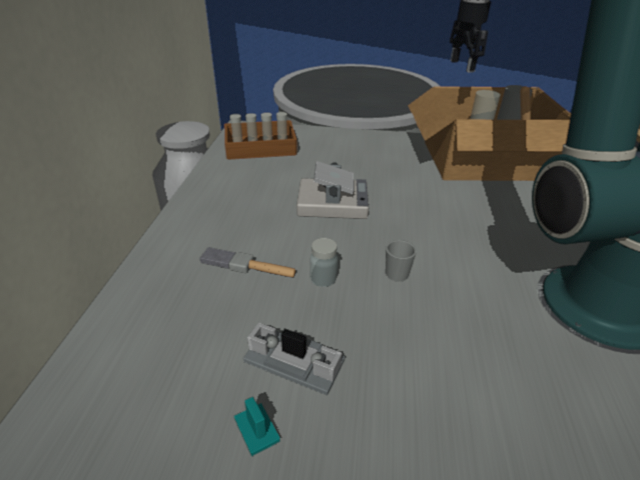

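View pics/a.png

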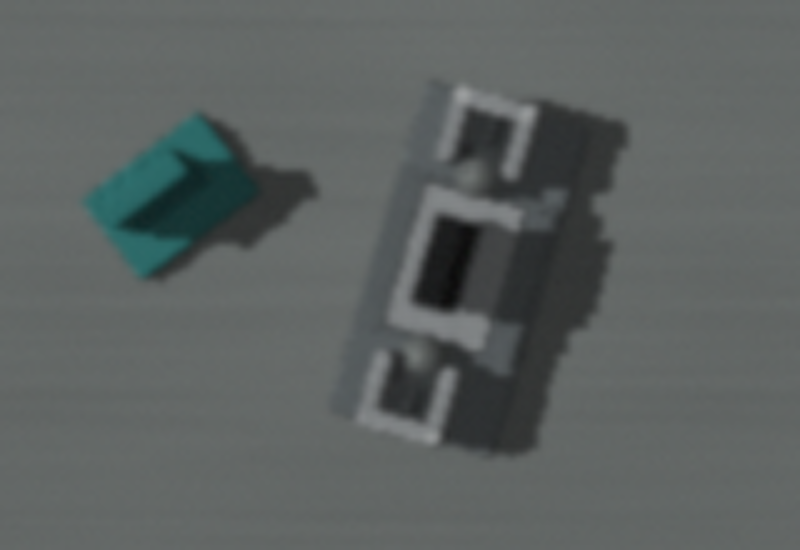

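View pics/b.png

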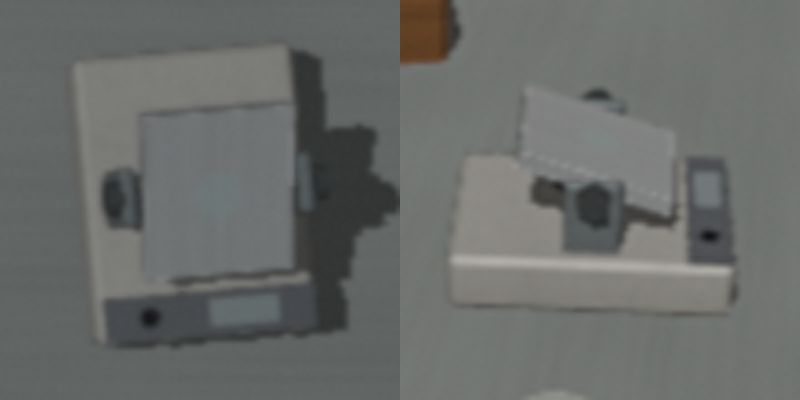

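```bash
cat > fit.py <<'E'
from h import *
from scipy.optimize import least_squares
ct=viewer.read_camera("top"); cs=viewer.read_camera("side")
def up(p,s,o): return (np.array(p,float)+.5)/s-.5+np.array(o)
T=up([(140,112),(293,103),(296,272),(143,283)],400/110,(405,185))
S=up([(118,155),(127,87),(275,132),(268,208)],4,(285,140))
B=up([(72,63),(290,45),(315,332),(97,345)],400/110,(405,185))
sg=np.array([(1,1),(1,-1),(-1,-1),(-1,1)])
def face(p,pts): # stage coords -> world
    x,y,yaw,sl=p; M=R.from_euler("zy",[yaw,-sl]).as_matrix()
    return np.array(pts)@M.T+[x,y,.074]
def box(p,hx,hy,z): return np.c_[sg*[hx,hy],np.full(4,z)]@R.from_euler("z",p[2]).as_matrix().T+[p[0],p[1],0]
fc=np.c_[sg*[.048,.042],np.full(4,.008)]
def res(p):
    return np.r_[(proj(ct,face(p,fc))-T).ravel(),(proj(cs,face(p,fc))-S).ravel()]
f=least_squares(res,[.49,-.28,0,.25]); print("stage",f.x.round(4),np.degrees(f.x[2:]).round(2)); print(f.fun.reshape(-1,2).round(1).tolist())
g=least_squares(lambda p:(proj(ct,box(p,.085,.065,.036))-B).ravel(),[.49,-.28,0]);print("box",g.x.round(4),np.degrees(g.x[2]).round(2),g.fun.round(1))
# holder: rib top corners + housing top corners in top view
A=up([(440,220),(478,223),(450,310),(410,300)],5,(140,180))
H=up([(458,88),(362,420)],5,(140,180))
def rib(p,z=.066): return np.c_[np.array([(1,1),(1,-1),(-1,-1),(-1,1)])*[.02,.007],np.full(4,z)]@R.from_euler("z",p[2]).as_matrix().T+[p[0],p[1],0]
h=least_squares(lambda p:(proj(ct,rib(p))-A).ravel(),[.49,.2,-.28]);print("rib top",h.x.round(4),np.degrees(h.x[2]).round(2),h.fun.round(1))
def ov(c,polys,crop,s,fn):
    u0,v0,w,hh=crop; im=cv2.resize(c["image"][v0:v0+hh,u0:u0+w,::-1],None,fx=s,fy=s,interpolation=cv2.INTER_CUBIC)
    for P,col in polys:
        q=((proj(c,P)-[u0,v0]+.5)*s-.5); cv2.polylines(im,[np.round(q*16).astype(np.int32)],True,col,1,cv2.LINE_AA,4)
    return im
E
cat > r.py <<'E'
from fit import *
hp=np.r_[h.x[:2],np.radians(-16.5)]
P=[(rib(hp),(0,0,255)),(box(hp,.032,.022,.022),(0,255,0)),(box(hp,.075,.037,0),(255,0,0)),(box(hp,.075,.022,.042),(0,255,255))]
Q=[(face(f.x,fc),(0,0,255)),(box(g.x,.085,.065,.036),(0,255,0))]
a=ov(ct,P,(180,185,100,100),4,0);b=ov(cs,P,(240,315,110,80),4,0)
c=ov(ct,Q,(410,185,100,100),4,0)[:300];d=ov(cs,Q,(285,150,100,75),4,0)
im=np.zeros((600,800,3),np.uint8)
for k,(q,xy) in enumerate([(a[:300],(0,0)),(b[:300,:400],(400,0)),(c,(0,300)),(d,(400,300))]): im[xy[1]:xy[1]+q.shape[0],xy[0]:xy[0]+q.shape[1]]=q
cv2.imwrite("pics/ov.png",im)
E
python3 r.py
```

```text
stage [ 0.5449 -0.2691  0.0724  0.2951] [ 4.15 16.91]
[[0.2, 0.5], [-0.1, 0.1], [-1.3, -0.8], [-0.0, -1.1], [-0.2, -0.2], [0.1, -0.8], [0.1, -0.4], [1.7, -1.3]]
box [ 0.5424 -0.2679  0.0766] 4.39 [-0.4 -1.   0.4 -0.5  0.6  0.2 -0.6  1.2]
rib top [ 0.553   0.2145 -0.3026] -17.34 [ 0.6 -1.6 -0.5 -0.1 -0.8  0.9  0.7  0.8]
```

View pics/ov.png

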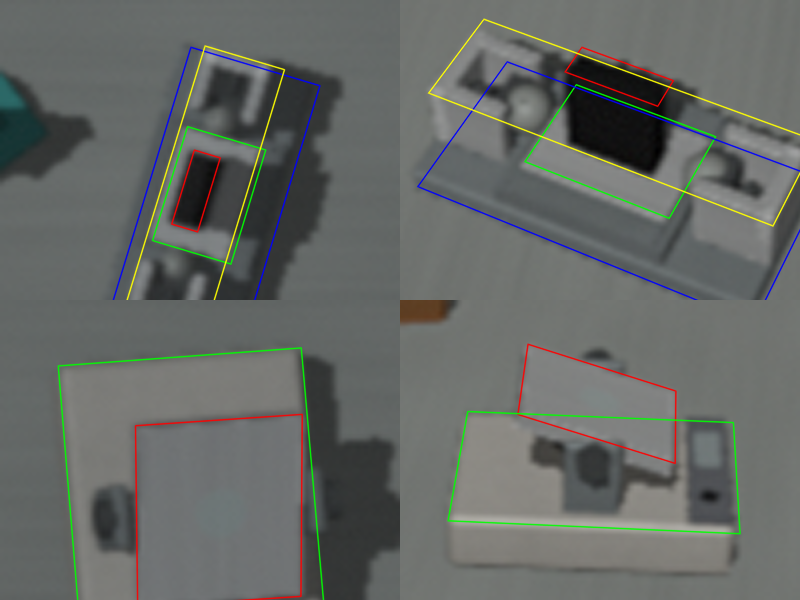

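Stage is at (0.545, −0.269), yaw 4.2°, slope about 17°. The black-ribbed slide is in the holder at (0.553, 0.2145), yaw −16.5°, and the turquoise decoy is further left. The overlays match the edges to about 1–2 px.

```bash
cat > go.py <<'E'
import sys; from h import *
s=monitor.read_state(); x,y,z,a=map(float,sys.argv[1:5]); M=R.from_rotvec(s["tcp_rot"]).as_matrix()
cur=np.degrees(np.arctan2(M[1,0],M[0,0])); turn=-np.radians((a-cur+180)%360-180)
print("pos",s["tool_pos"].round(4),"yaw",cur.round(2),"zax",M[:,2].round(4),"F",s["wrist_force"].round(1),"M",s["torque"].round(2),"w",round(s["width"],3),"g",round(s["grip_force"],1),"t",s["time"])
print("shift",(M.T@(np.array([x,y,z])-s["tool_pos"])).round(4),"turn",turn.round(4),"q",s["q"].round(2))
E
python3 go.py .553 .215 .20 -16.5
```

```text
pos [ 0.2389 -0.6313  0.2313] yaw 20.73 zax [ 1.e-04 -0.e+00 -1.e+00] F [ 0.4 -0.2  0.9] M [ 0.03 -0.03 -0.02] w 0.999 g 0.0 t 1.8
shift [ 0.5933 -0.6804  0.0313] turn 0.6497 q [-1.25  0.26  1.6   0.    1.27 -0.04]
```

>>> step_arm:
  series: [0.593, -0.68, 0.03, 0.65, 0.593, -0.68, 0.03, 0.65, 0.593, -0.68, 0.03, 0.65, 0.593, -0.68, 0.03, 0.65, 0.593, -0.68, 0.03, 0.65, 0.593, -0.68, 0.03, 0.65, 0.593, -0.68, 0.03, 0.65, 0.593, -0.68, 0.03, 0.65]
  gripper: 0.6
  newtons: 80

```text
time: 2.8
tool_pos: [0.4133, -0.161, 0.2151]
tcp_rot: [3.109, -0.452, 0.003]
wrist_force: [1.8, -0.5, 0.8]
width: 0.598
grip_force: 0.0
```

```bash
python3 go.py .553 .215 .20 -16.5
```

```text
pos [ 0.4133 -0.161   0.2151] yaw -16.54 zax [ 1.5e-03 -6.0e-04 -1.0e+00] F [ 1.8 -0.5  0.8] M [-0.01 -0.05 -0.03] w 0.598 g 0.0 t 2.8
shift [ 0.0268 -0.4002  0.0151] turn -0.0007 q [-0.43 -0.18  2.09  0.    1.22  1.43]
```

>>> step_arm:
  series: [0.027, -0.4, 0.015, 0, 0.027, -0.4, 0.015, 0, 0.027, -0.4, 0.015, 0, 0.027, -0.4, 0.015, 0, 0.027, -0.4, 0.015, 0, 0.027, -0.4, 0.015, 0, 0.027, -0.4, 0.015, 0, 0.027, -0.4, 0.015, 0]

```text
time: 3.8
tool_pos: [0.5524, 0.2142, 0.1993]
tcp_rot: [3.109, -0.447, -0.001]
wrist_force: [-0.0, -0.9, -0.1]
width: 0.598
grip_force: 0.0
```

```bash
python3 go.py .553 .215 .08 -16.5
```

```text
pos [0.5524 0.2142 0.1993] yaw -16.37 zax [-6.e-04 -5.e-04 -1.e+00] F [-0.  -0.9 -0.1] M [-0.05  0.07  0.03] w 0.598 g 0.0 t 3.8
shift [ 0.0004 -0.001   0.1193] turn 0.0023 q [ 0.33  0.13  1.82 -0.    1.19  2.18]
```

>>> step_arm:
  series: [0, -0.001, 0.06, 0.002, 0, -0.001, 0.119, 0.002, 0, -0.001, 0.119, 0.002, 0, -0.001, 0.119, 0.002]

```text
time: 4.3
tool_pos: [0.5538, 0.2132, 0.0827]
tcp_rot: [-3.108, 0.456, -0.003]
wrist_force: [0.5, -0.1, 1.4]
width: 0.593
grip_force: 0.0
```

```bash
python3 go.py .553 .215 .03 -16.5; python3 - <<'E'
from h import *
ct=viewer.read_camera("top"); cs=viewer.read_camera("side")
a=cv2.resize(ct["image"][185:285,180:280,::-1],None,fx=4,fy=4,interpolation=cv2.INTER_CUBIC)
b=cv2.resize(cs["image"][280:380,240:340,::-1],None,fx=4,fy=4,interpolation=cv2.INTER_CUBIC)
cv2.imwrite("pics/pre.png",np.hstack([a,b]))
E
```

```text
pos [0.5538 0.2132 0.0827] yaw -16.7 zax [ 1.9e-03  4.0e-04 -1.0e+00] F [ 0.5 -0.1  1.4] M [ 0.02  0.01 -0.  ] w 0.593 g 0.0 t 4.3
shift [-0.0013 -0.0014  0.0527] turn -0.0035 q [ 0.33  0.24  1.92 -0.    0.97  2.19]
```

View pics/pre.png

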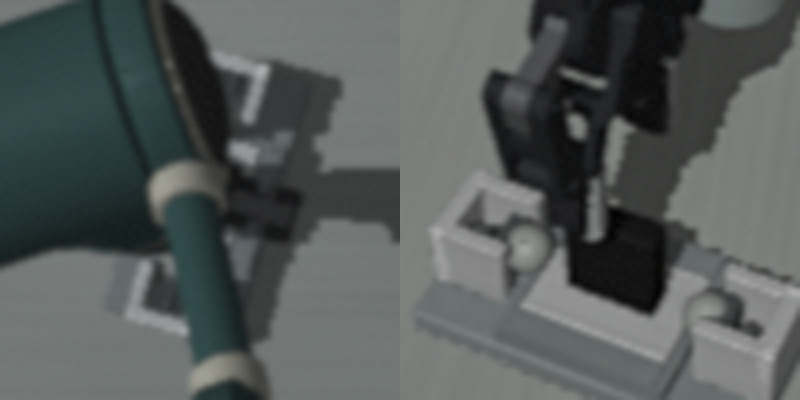

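```bash
python3 - <<'E'
from h import *
s=monitor.read_state(); M=R.from_rotvec(s["tcp_rot"]).as_matrix(); c=viewer.read_camera("side"); p=s["tool_pos"]
for n,o in {"near pad":(0,-.0255,-.006),"far pad":(0,.0255,-.006),"near L":(.011,-.0255,-.006),"near R":(-.011,-.0255,-.006),"ribtop +x":(0,0,0)}.items(): print(n,((proj(c,p+M@np.array(o))-[240,280]+.5)*4+[400,0]).round())
a=np.radians(-16.5)
for X in(.02,-.02):
  for Y in(.007,-.007): print("rib",X,Y,((proj(c,[.553+X*np.cos(a)-Y*np.sin(a),.2145+X*np.sin(a)+Y*np.cos(a),.066])-[240,280]+.5)*4+[400,0]).round())
print(p)
E
```

```text
near pad [[581. 219.]]
far pad [[642. 128.]]
near L [[555. 209.]]
near R [[607. 229.]]
ribtop +x [[613. 183.]]
rib 0.02 0.007 [[565. 212.]]
rib 0.02 -0.007 [[582. 187.]]
rib -0.02 0.007 [[658. 246.]]
rib -0.02 -0.007 [[673. 221.]]
[0.55530327 0.21418103 0.08435913]
```

>>> step_arm:
  series: [-0.001, -0.001, 0.025, 0, -0.001, -0.001, 0.045, 0, -0.001, -0.001, 0.053, 0, -0.001, -0.001, 0.053, 0]

```text
time: 4.95
tool_pos: [0.5516, 0.2151, 0.0272]
tcp_rot: [3.108, -0.454, -0.002]
wrist_force: [-0.1, -0.7, -0.6]
width: 0.601
grip_force: 0.0
```

```bash
for i in 1 2 3; do python3 go.py .553 .215 .03 -16.5; python3 -c "
from h import *; viewer.read_camera('side')"; done
```

```text
pos [0.5516 0.2151 0.0272] yaw -16.62 zax [-1.2e-03 -4.0e-04 -1.0e+00] F [-0.1 -0.7 -0.6] M [-0.04 -0.04  0.01] w 0.601 g 0.0 t 4.95
shift [ 0.0014 -0.0003 -0.0028] turn -0.0021 q [ 0.33  0.31  1.95 -0.    0.88  2.19]
pos [0.5521 0.2153 0.0278] yaw -16.62 zax [ 0.  0. -1.] F [-0.3 -0.2  0.4] M [-0.04  0.02 -0.04] w 0.599 g 0.0 t 5.0
shift [ 0.0009  0.0001 -0.0022] turn -0.0022 q [0.33 0.31 1.95 0.   0.88 2.19]
pos [0.5525 0.2154 0.0282] yaw -16.62 zax [ 8.e-04  3.e-04 -1.e+00] F [-0.3 -0.6  0.2] M [ 0.05  0.04 -0.04] w 0.599 g 0.0 t 5.05
shift [ 0.0006  0.0003 -0.0018] turn -0.0022 q [0.33 0.31 1.95 0.   0.88 2.19]
```

>>> step_arm:
  series: [0, 0, -0.002, 0, 0, 0, -0.002, 0, 0, 0, -0.002, 0, 0, 0, -0.002, 0, 0, 0, -0.002, 0, 0, 0, -0.002, 0]
  gripper: 0
  newtons: 70

```text
time: 5.85
tool_pos: [0.5532, 0.2163, 0.0307]
tcp_rot: [-3.106, 0.454, -0.004]
wrist_force: [1.6, 5.7, 3.4]
width: 0.155
grip_force: 69.1
```

```bash
python3 go.py .553 .215 .03 -16.5
```

```text
pos [0.5532 0.2163 0.0307] yaw -16.63 zax [ 0.0025  0.0018 -1.    ] F [1.6 5.7 3.4] M [ 0.92 -0.2   0.05] w 0.155 g 69.1 t 5.85
shift [0.0002 0.0013 0.0007] turn -0.0023 q [0.33 0.31 1.95 0.   0.88 2.19]
```

>>> step_arm:
  series: [0, -0.001, 0, 0, 0, -0.001, 0, 0, 0, -0.001, -0.004, 0, 0, -0.001, -0.008, 0, 0, -0.001, -0.012, 0, 0, -0.001, -0.018, 0, 0, -0.001, -0.025, 0, 0, -0.001, -0.04, 0]

```text
time: 6.85
tool_pos: [0.5505, 0.2153, 0.0691]
tcp_rot: [3.106, -0.454, -0.006]
wrist_force: [-0.3, 0.9, -1.2]
width: 0.149
grip_force: 70.5
```

```bash
python3 go.py .53 -.27 .22 4.2; python3 - <<'E'
from h import *
cs=viewer.read_camera("side")
cv2.imwrite("pics/lift.png",cv2.resize(cs["image"][260:380,230:360,::-1],None,fx=4,fy=4,interpolation=cv2.INTER_CUBIC))
E
```

```text
pos [0.5505 0.2153 0.0691] yaw -16.64 zax [-0.0039 -0.0016 -1.    ] F [-0.3  0.9 -1.2] M [-0.03  0.01  0.05] w 0.149 g 70.5 t 6.85
shift [ 0.1188  0.4712 -0.15  ] turn -0.3637 q [ 0.33  0.26  1.93 -0.    0.96  2.19]
```

View pics/lift.png

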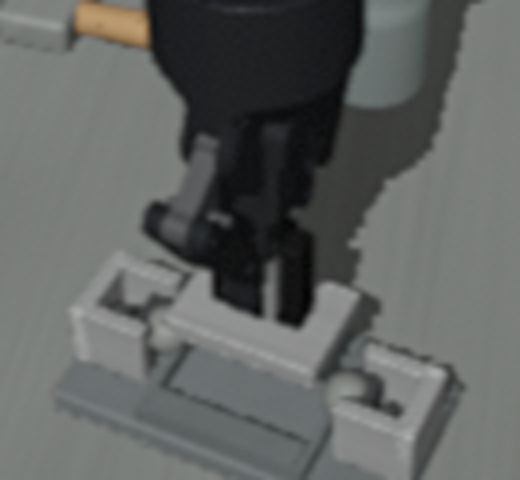

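>>> step_arm:
  series: [0, 0, -0.06, 0, 0, 0, -0.12, 0, 0.129, 0.471, -0.14, -0.364, 0.129, 0.471, -0.14, -0.364, 0.129, 0.471, -0.14, -0.364, 0.129, 0.471, -0.14, -0.364, 0.129, 0.471, -0.14, -0.364, 0.129, 0.471, -0.14, -0.364]

```text
time: 7.9
tool_pos: [0.5435, -0.1531, 0.2059]
tcp_rot: [3.139, 0.116, 0.002]
wrist_force: [0.8, 0.1, -1.2]
width: 0.148
grip_force: 70.5
```

```bash
python3 go.py .5412 -.2694 .135 4.3
```

```text
pos [ 0.5435 -0.1531  0.2059] yaw 4.23 zax [ 1.1e-03 -4.0e-04 -1.0e+00] F [ 0.8  0.1 -1.2] M [-0.02 -0.04  0.04] w 0.148 g 70.5 t 7.9
shift [-0.0109  0.1158  0.0709] turn -0.0013 q [-0.32  0.07  1.87  0.    1.19  1.18]
```

>>> step_arm:
  series: [-0.011, 0.116, 0.02, -0.001, -0.011, 0.116, 0.03, -0.001, -0.011, 0.116, 0.06, -0.001, -0.011, 0.116, 0.071, -0.001, -0.011, 0.116, 0.071, -0.001]

```text
time: 8.52
tool_pos: [0.5408, -0.2667, 0.1331]
tcp_rot: [-3.138, -0.118, 0.003]
wrist_force: [0.3, -0.3, -1.9]
width: 0.154
grip_force: 70.5
```

```bash
cat > look.py <<'E'
import sys; from h import *
ct=viewer.read_camera("top"); cs=viewer.read_camera("side")
a=cv2.resize(ct["image"][190:290,415:515,::-1],None,fx=4,fy=4,interpolation=cv2.INTER_CUBIC)
b=cv2.resize(cs["image"][130:230,283:383,::-1],None,fx=4,fy=4,interpolation=cv2.INTER_CUBIC)
cv2.imwrite(sys.argv[1],np.hstack([a,b]))
E
python3 go.py .5412 -.2694 .11 4.3; python3 look.py pics/hover.png; python3 go.py .5412 -.2694 .11 4.3
```

```text
pos [ 0.5408 -0.2667  0.1331] yaw 4.32 zax [-0.002   0.0011 -1.    ] F [ 0.3 -0.3 -1.9] M [-0.   -0.02 -0.03] w 0.154 g 70.5 t 8.525
shift [0.0003 0.0028 0.0231] turn 0.0004 q [-0.5   0.21  1.86  0.    1.07  1.  ]
pos [ 0.5423 -0.2671  0.135 ] yaw 4.36 zax [ 1.4e-03 -7.0e-04 -1.0e+00] F [-0.1 -0.5 -2. ] M [-0.08  0.03  0.01] w 0.152 g 70.5 t 8.625
shift [-0.0013  0.0022  0.025 ] turn 0.001 q [-0.5   0.21  1.86  0.    1.07  1.  ]
```

View pics/hover.png

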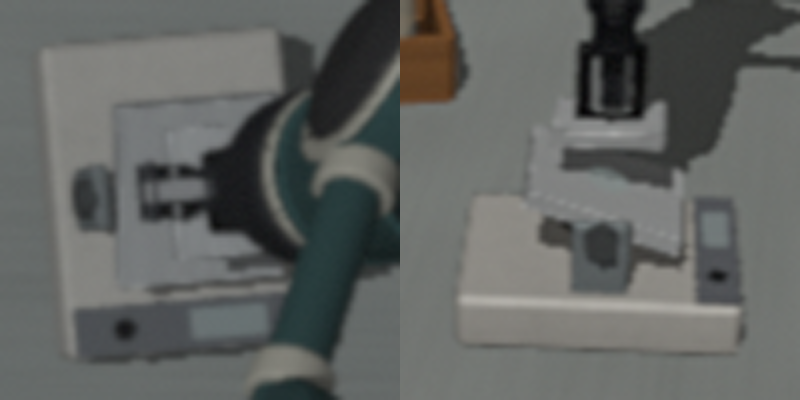

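```bash
python3 - <<'E'
from h import *
ct=viewer.read_camera("top"); cs=viewer.read_camera("side"); s=monitor.read_state(); p=s["tool_pos"]; print(p)
p=np.array([.5415,-.2669,.134]); Rz=R.from_euler("z",4.3,degrees=True).as_matrix()
for z,n in((-.0187,"under"),(-.0087,"top")):
  for X,Y in((.032,.022),(.032,-.022),(-.032,-.022),(-.032,.022)):
    P=p+Rz@[X,Y,z]; print(n,X,Y,"top",((proj(ct,P)-[415,190]+.5)*4).round()[0],"side",((proj(cs,P)-[283,130]+.5)*4+[400,0]).round()[0])
im=cv2.imread("pics/hover.png")
big=np.hstack([cv2.resize(im[100:300,100:300],(400,400)),cv2.resize(im[80:280,515:715],(400,400))]); cv2.imwrite("pics/hover2.png",big)
E
```

```text
[ 0.54271253 -0.26732667  0.13546368]
under 0.032 0.022 top [163. 130.] side [554. 149.]
under 0.032 -0.022 top [252. 124.] side [559. 114.]
under -0.032 -0.022 top [263. 252.] side [667. 118.]
under -0.032 0.022 top [174. 259.] side [666. 153.]
top 0.032 0.022 top [169. 129.] side [555. 133.]
top 0.032 -0.022 top [258. 122.] side [559.  98.]
top -0.032 -0.022 top [269. 252.] side [668. 103.]
top -0.032 0.022 top [180. 259.] side [667. 138.]
```

View pics/hover2.png

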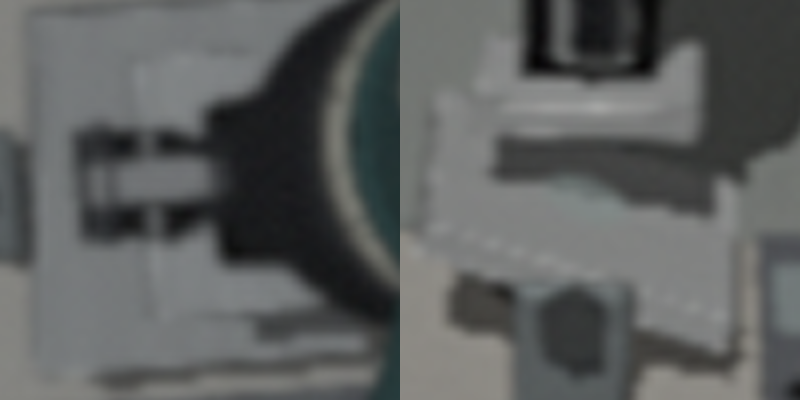

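```bash
cat >> fit.py <<'E'
E
python3 - <<'E'
from h import *
ct=viewer.read_camera("top"); cs=viewer.read_camera("side")
for x,y,yaw,sl in((.5449,-.2691,.0735,.295),):
    M=R.from_euler("zy",[yaw,-sl]).as_matrix(); F=M@[0,0,.008]+[x,y,.074]; print(F, proj(ct,F),proj(cs,F))
im=cv2.imread("pics/top1.png")[225:250,450:480].astype(int); d=im[:,:,0]-im[:,:,2]
s=cv2.imread("pics/side1.png")[160:190,315:352].astype(int); e=s[:,:,0]-s[:,:,2]
for d,o in((d,(450,225)),(e,(315,160))):
    w=np.clip(cv2.GaussianBlur(d.astype(np.float32),(0,0),1)-np.percentile(d,70),0,None); print(d.min(),d.max(),np.percentile(d,[50,70,90]))
    m=cv2.moments((w>w.max()*.5).astype(np.uint8),True); print(m["m00"],m["m10"]/m["m00"]+o[0],m["m01"]/m["m00"]+o[1])
E
```

```text
[ 0.54257408 -0.2691      0.08165442] [[464.24873356 237.47617489]] [[334.43125276 175.09111563]]
3 10 [4. 5. 9.]
103.0 464.94174757281553 237.9126213592233
-9 8 [0. 1. 4.]
93.0 334.02150537634407 178.0
```

```bash
sed -i 's/from_euler("zy"/from_euler("ZY"/' fit.py; python3 - <<'E'
from fit import *
F=face(f.x,[[0,0,.008]]); print(F,proj(ct,F),proj(cs,F))
print("window top ray at z",atz(ct,(464.94,237.91),F[0,2]))
for nm,k in(("top",slice(0,8)),("side",slice(8,16))):
    q=least_squares(lambda p:res(p)[k],f.x); print(nm,q.x.round(4),abs(q.fun).max().round(2))
E
```

```text
stage [ 0.5448 -0.269   0.0697  0.2886] [ 3.99 16.54]
[[0.4, 0.4], [-0.2, 0.1], [-1.5, -0.8], [-0.0, -1.1], [-0.2, -0.6], [0.1, -0.4], [0.1, -0.1], [1.7, -1.6]]
box [ 0.5424 -0.2679  0.0766] 4.39 [-0.4 -1.   0.4 -0.5  0.6  0.2 -0.6  1.2]
rib top [ 0.553   0.2145 -0.3026] -17.34 [ 0.6 -1.6 -0.5 -0.1 -0.8  0.9  0.7  0.8]
[[ 0.54256446 -0.26912856  0.08166909]] [[464.26472365 237.48060971]] [[334.43678016 175.08019096]]
window top ray at z [ 0.54169046 -0.270499    0.08166909]
top [ 0.5435 -0.2697  0.0625  0.1832] 0.72
side [ 0.5456 -0.2656  0.0557  0.3021] 0.99
```

>>> step_arm:
  series: [-0.001, 0.0035, 0.01, 0, -0.001, 0.0035, 0.021, 0, -0.001, 0.0035, 0.021, 0, -0.001, 0.0035, 0.021, 0]
  newtons: 30

```text
time: 9.43
tool_pos: [0.5406, -0.2711, 0.1123]
tcp_rot: [-3.139, -0.117, 0.001]
wrist_force: [-0.3, -0.1, -1.9]
width: 0.157
grip_force: 70.6
```

```bash
cat > st.py <<'E'
from h import *
L=[]
for i in range(4): viewer.read_camera("side"); s=monitor.read_state(); L.append(np.r_[s["tool_pos"]*1e3,s["wrist_force"],s["torque"],s["grip_force"]])
print("mm",np.mean(L,0)[:3].round(1),"F",np.mean(L,0)[3:6].round(1),"M",np.mean(L,0)[6:9].round(2),"g",L[-1][9],s["time"])
E
python3 st.py; python3 go.py .5407 -.2706 .1095 4.2
```

```text
mm [ 541.  -271.3  112.9] F [ 0.   0.2 -1.3] M [-0.02  0.02  0.03] g 70.5675458908081 9.625
pos [ 0.5411 -0.2713  0.1131] yaw 4.29 zax [ 6.e-04 -3.e-04 -1.e+00] F [-1.1 -0.  -1.8] M [-0.04  0.07  0.1 ] w 0.157 g 70.6 t 9.625
shift [-0.0004 -0.0007  0.0036] turn 0.0015 q [-0.51  0.23  1.87  0.    1.04  0.99]
```

>>> step_arm:
  series: [0, -0.0005, 0.001, 0, 0, -0.0005, 0.002, 0, 0, -0.0005, 0.003, 0, 0, -0.0005, 0.003, 0]
  gripper: 0
  newtons: 30

```text
time: 10.12
tool_pos: [0.5409, -0.2706, 0.11]
tcp_rot: [3.139, 0.117, 0.0]
wrist_force: [-0.6, 0.5, 0.6]
width: 0.154
grip_force: 71.0
```

```bash
python3 st.py
```

```text
mm [ 540.8 -270.6  110. ] F [-1.1  0.7  0.9] M [0.1  0.11 0.01] g 70.97739100456238 10.325
```

>>> step_arm:
  series: [-0.0012, 0, 0.0013, 0, -0.0025, 0, 0.0025, 0, -0.0025, 0, 0.0025, 0]
  gripper: 0.1
  newtons: 30

```text
time: 10.7
tool_pos: [0.5405, -0.2709, 0.1095]
tcp_rot: [3.139, 0.117, 0.008]
wrist_force: [0.2, 3.1, 8.2]
width: 0.156
grip_force: 72.1
```

```bash
python3 st.py
```

```text
mm [ 540.6 -270.9  109.5] F [0.7 2.8 7.8] M [ 0.69 -0.38  0.1 ] g 72.11781978607178 10.9
```

>>> step_arm:
  series: [0, 0, 0, 0, 0, 0, 0, 0]
  gripper: 0.155
  newtons: 20

```text
time: 11.15
tool_pos: [0.5405, -0.2709, 0.1095]
tcp_rot: [3.138, 0.117, 0.007]
wrist_force: [-0.6, 1.9, 7.7]
width: 0.155
grip_force: 48.2
```

```bash
python3 st.py; python3 go.py .5313 -.2713 .0988 4.2
```

```text
mm [ 540.5 -271.   109.5] F [0.2 3.2 7.7] M [ 0.58 -0.37  0.08] g 48.224666118621826 11.35
pos [ 0.5405 -0.2709  0.1095] yaw 4.27 zax [ 4.8e-03 -8.0e-04 -1.0e+00] F [0.  3.  7.9] M [ 0.58 -0.35  0.07] w 0.159 g 48.2 t 11.35
shift [-0.0092 -0.0003  0.0106] turn 0.0013 q [-0.51  0.23  1.88  0.    1.03  0.99]
```

>>> step_arm:
  series: [0, 0, 0, 0, 0, 0, 0, 0]
  gripper: 0.158
  newtons: 20

```text
time: 11.6
tool_pos: [0.5405, -0.271, 0.1094]
tcp_rot: [3.138, 0.117, 0.007]
wrist_force: [0.5, 2.7, 7.1]
width: 0.159
grip_force: 32.4
```

```bash
python3 st.py
```

```text
mm [ 540.5 -271.   109.5] F [0.4 2.9 7.2] M [ 0.56 -0.36  0.08] g 32.358165979385376 11.8
```

>>> step_arm:
  series: [-0.0008, 0, 0.0008, 0, -0.0015, 0, 0.0015, 0, -0.0015, 0, 0.0015, 0]

```text
time: 12.18
tool_pos: [0.5396, -0.2713, 0.1087]
tcp_rot: [3.138, 0.117, 0.01]
wrist_force: [-0.1, 3.0, 8.9]
width: 0.161
grip_force: 32.9
```

```bash
python3 st.py
```

```text
mm [ 539.6 -271.3  108.7] F [0.4 2.7 9.9] M [ 0.69 -0.44  0.14] g 32.93128430843353 12.375
```

>>> step_arm:
  series: [0, 0, 0, 0, -0.0008, 0, 0.0008, 0, -0.0015, 0, 0.0015, 0, -0.0015, 0, 0.0015, 0]
  gripper: 0.16
  newtons: 20

```text
time: 12.88
tool_pos: [0.537, -0.2714, 0.106]
tcp_rot: [3.138, 0.117, 0.006]
wrist_force: [-0.8, 1.3, 4.6]
width: 0.155
grip_force: 22.1
```

```bash
python3 st.py
```

```text
mm [ 537.  -271.4  106. ] F [-0.2  1.7  6.2] M [ 0.38 -0.24  0.06] g 22.068767845630646 13.075
```

>>> step_arm:
  series: [-0.001, 0, 0.001, 0, -0.002, 0, 0.0022, 0, -0.003, 0, 0.0034, 0, -0.004, 0, 0.0045, 0, -0.004, 0, 0.0045, 0]

```text
time: 13.7
tool_pos: [0.5329, -0.2717, 0.1012]
tcp_rot: [3.138, 0.117, 0.006]
wrist_force: [0.3, 1.5, 5.1]
width: 0.157
grip_force: 22.1
```

```bash
python3 st.py
```

```text
mm [ 532.9 -271.7  101.2] F [0.5 1.5 5.5] M [ 0.38 -0.39  0.07] g 22.145703434944153 13.9
```

>>> step_arm:
  series: [-0.0008, 0, 0.001, 0, -0.0016, 0, 0.002, 0, -0.0016, 0, 0.0025, 0, -0.0016, 0, 0.0025, 0]

```text
time: 14.4
tool_pos: [0.5301, -0.2719, 0.0976]
tcp_rot: [3.139, 0.117, 0.002]
wrist_force: [-0.6, -0.6, 5.3]
width: 0.165
grip_force: 22.1
```

```bash
python3 st.py; python3 look.py pics/p1.png
```

```text
mm [ 530.1 -271.9   97.6] F [0.9 0.  5. ] M [ 0.04 -0.38 -0.01] g 22.129059433937073 14.6
```

View pics/p1.png

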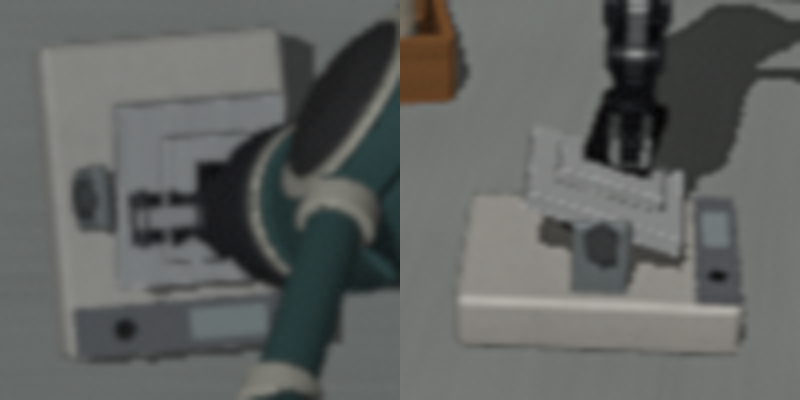

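>>> step_arm:
  series: [0, 0, 0.0008, 0, 0, 0, 0.0015, 0, 0, 0, 0.0015, 0]

```text
time: 15.08
tool_pos: [0.5296, -0.2721, 0.0967]
tcp_rot: [3.139, 0.117, -0.0]
wrist_force: [-2.6, -0.4, 8.2]
width: 0.161
grip_force: 22.6
```

```bash
python3 st.py
```

```text
mm [ 529.6 -272.1   96.7] F [-2.3 -0.3  9.5] M [0.17 0.09 0.05] g 22.583304941654205 15.275
```

```bash
cat > m.py <<'E'
from h import *
from scipy.optimize import minimize
C={n:viewer.read_camera(n) for n in("top","side")}
f0={n:cv2.GaussianBlur(cv2.imread(f"pics/{n}1.png",0).astype(np.float32),(0,0),.6) for n in C}
f1={n:cv2.GaussianBlur(cv2.cvtColor(C[n]["image"],cv2.COLOR_RGB2GRAY).astype(np.float32),(0,0),.6) for n in C}
G=lambda f:cv2.magnitude(cv2.Sobel(f,cv2.CV_32F,1,0),cv2.Sobel(f,cv2.CV_32F,0,1))
S=(.5448,-.269,.0735,.2886)
def st(P,S=S): return np.array(P)@R.from_euler("ZY",[S[2],-S[3]]).as_matrix().T+[S[0],S[1],.074]
def seg(a,b,n=25): t=np.linspace(0,1,n)[:,None]; return np.array(a)*(1-t)+np.array(b)*t
def val(img,c,P): q=proj(c,P).astype(np.float32); return cv2.remap(img,q[:,0].copy(),q[:,1].copy(),cv2.INTER_LINEAR).mean()
def prof(n,img,a,b,axis,rng):
    o=[]
    for d in rng:
        k=np.array(axis)*d; o.append(val(img,C[n],st(seg(np.array(a)+k,np.array(b)+k))))
    return np.array(o)
r=np.arange(-.008,.0081,.0005)
def peak(name,n,img,a,b,axis):
    p=prof(n,img,a,b,axis,r); 
    loc=[(round(r[i]*1e3,1),round(float(p[i]),0)) for i in range(1,len(r)-1) if p[i]>=p[i-1] and p[i]>=p[i+1]]
    print(name,loc)
X,Y,Z=(1,0,0),(0,1,0),(0,0,1); t=.018; u=.008
for n in("top","side"):
    g0=G(f0[n]); g1=G(f1[n])
    for nm,a,b,ax in(("stage+x",(.048,.035,u),(.048,-.02,u),X),("stage-x",(-.048,.03,u),(-.048,0,u),X),("stage+y",(.04,.042,u),(-.04,.042,u),Y)): peak(n+" "+nm+" init",n,g0,a,b,ax)
    for nm,a,b,ax in(("top+x",(.032,.02,t),(.032,.002,t),X),("top-x",(-.032,.02,t),(-.032,.008,t),X),("top+y up",(.03,.022,t),(.014,.022,t),Y),("top+y down",(-.012,.022,t),(-.03,.022,t),Y),
      ("bot+y up",(.03,.022,u),(.005,.022,u),Y),("bot+y down",(-.005,.022,u),(-.03,.022,u),Y)): peak(n+" "+nm,n,g1,a,b,ax)
E
python3 m.py
```

```text
top stage+x init [(np.float64(-2.5), 47.0), (np.float64(2.5), 70.0)]
top stage-x init [(np.float64(-4.5), 81.0), (np.float64(0.5), 92.0)]
top stage+y init [(np.float64(1.0), 70.0), (np.float64(5.5), 47.0)]
top top+x [(np.float64(-2.5), 55.0), (np.float64(3.0), 49.0)]
top top-x [(np.float64(-3.5), 40.0), (np.float64(0.5), 28.0)]
top top+y up [(np.float64(-2.5), 13.0), (np.float64(3.5), 13.0)]
top top+y down [(np.float64(2.0), 128.0)]
top bot+y up [(np.float64(-5.5), 16.0), (np.float64(1.0), 16.0), (np.float64(4.5), 11.0), (np.float64(5.5), 11.0), (np.float64(7.0), 11.0)]
top bot+y down [(np.float64(1.0), 132.0)]
side stage+x init [(np.float64(-1.0), 62.0), (np.float64(4.0), 23.0)]
side stage-x init [(np.float64(-6.5), 113.0), (np.float64(3.5), 66.0)]
side stage+y init []
side top+x [(np.float64(-1.0), 55.0), (np.float64(4.0), 47.0)]
side top-x [(np.float64(-3.5), 77.0), (np.float64(3.5), 81.0)]
side top+y up [(np.float64(3.5), 43.0)]
side top+y down [(np.float64(3.5), 46.0)]
side bot+y up [(np.float64(0.5), 35.0)]
side bot+y down [(np.float64(1.0), 26.0)]
```

```bash
cat >> m.py <<'E'
print("---")
def line(n,img,h,ys,xs): return [int(val(img,C[n],st([(x,y,h) for y in ys]))) for x in xs]
ys=np.linspace(.008,.019,8)
for n in("top","side"):
    for lab,im,h,xs in(("init face",f0,u,None),("now top",f1,t,None),("now face",f1,u,None)):
        for a,b in((.054,.024),(-.024,-.054)): print(n,lab,int(a*1e3),line(n,im[n],h,ys,np.arange(a,b-.0001,-.001)))
E
python3 m.py | sed -n '/---/,$p'
```

```text
---
top init face 54 [121, 119, 117, 112, 108, 104, 101, 104, 107, 110, 112, 113, 113, 113, 113, 113, 113, 113, 113, 113, 113, 113, 113, 113, 113, 113, 113, 113, 113, 113, 113]
top init face -24 [113, 113, 114, 113, 113, 113, 113, 113, 113, 113, 113, 113, 113, 113, 113, 113, 113, 113, 113, 113, 112, 110, 106, 101, 93, 85, 83, 82, 87, 95, 100]
top now top 54 [122, 117, 112, 108, 106, 109, 113, 116, 118, 119, 119, 119, 119, 119, 119, 119, 119, 117, 116, 112, 108, 105, 104, 106, 111, 114, 117, 119, 119, 119, 119]
top now top -24 [80, 91, 100, 108, 112, 115, 114, 113, 111, 110, 111, 113, 115, 117, 119, 119, 119, 119, 117, 113, 107, 99, 91, 90, 91, 97, 106, 111, 112, 109, 101]
top now face 54 [128, 126, 124, 119, 114, 110, 107, 110, 113, 116, 119, 119, 120, 120, 120, 120, 120, 120, 120, 119, 117, 115, 111, 108, 107, 106, 110, 114, 116, 118, 118]
top now face -24 [52, 59, 68, 79, 90, 99, 108, 112, 115, 114, 113, 112, 110, 111, 114, 116, 118, 119, 119, 119, 118, 117, 112, 107, 99, 90, 88, 87, 93, 101, 107]
side init face 54 [115, 114, 113, 112, 111, 114, 117, 121, 125, 128, 128, 129, 128, 1
[... 252 characters left out ...]
, 111, 105]
side now top 54 [113, 112, 112, 112, 115, 119, 122, 125, 128, 128, 129, 129, 129, 129, 129, 129, 127, 125, 123, 119, 116, 116, 117, 120, 124, 128, 130, 131, 132, 132, 132]
side now top -24 [129, 129, 129, 127, 124, 119, 114, 110, 111, 111, 116, 121, 126, 128, 130, 130, 128, 124, 117, 109, 104, 101, 100, 103, 106, 106, 104, 101, 95, 89, 86]
side now face 54 [116, 115, 114, 113, 113, 116, 119, 122, 126, 129, 130, 130, 130, 130, 130, 130, 129, 129, 128, 127, 126, 125, 124, 123, 123, 124, 124, 125, 125, 124, 123]
side now face -24 [124, 124, 125, 125, 124, 124, 121, 118, 115, 112, 110, 112, 116, 120, 124, 127, 129, 130, 130, 127, 125, 121, 116, 112, 113, 113, 115, 116, 117, 112, 107]
```

```bash
cat >> m.py <<'E'
print("===")
def liney(n,img,h,xs,ys): return [int(val(img,C[n],st([(x,y,h) for x in xs]))) for y in ys]
for xs in(np.linspace(.019,.028,8),np.linspace(-.028,-.02,8)):
  for n in("top","side"):
    for lab,im,h,a in(("init face",f0,u,.047),("now top",f1,t,.027),("now face",f1,u,.027)):
        for q in(a,-a+.011): print(n,lab,round(xs[0],3),int(q*1e3),liney(n,im[n],h,xs,np.arange(q,q-.0111,-.001)))
E
python3 m.py | sed -n '/===/,$p'; python3 st.py
```

```text
===
top init face 0.019 47 [118, 116, 113, 109, 105, 103, 103, 105, 107, 108, 110, 111]
top init face 0.019 -36 [114, 115, 115, 116, 116, 112, 107, 96, 84, 74, 66, 61]
top now top 0.019 27 [118, 118, 117, 116, 116, 116, 117, 118, 119, 119, 119, 118]
top now top 0.019 -16 [70, 63, 57, 51, 46, 42, 38, 35, 34, 34, 38, 42]
top now face 0.019 27 [120, 119, 119, 118, 118, 117, 116, 116, 116, 117, 118, 118]
top now face 0.019 -16 [103, 98, 93, 87, 82, 75, 69, 63, 57, 52, 46, 44]
side init face 0.019 47 [126, 127, 127, 128, 129, 130, 131, 132, 132, 132, 131, 130]
side init face 0.019 -36 [128, 128, 127, 127, 126, 125, 124, 123, 121, 120, 119, 118]
side now top 0.019 27 [125, 127, 128, 129, 131, 132, 133, 134, 134, 134, 134, 133]
side now top 0.019 -16 [120, 120, 120, 121, 120, 120, 119, 118, 118, 117, 116, 116]
side now face 0.019 27 [128, 128, 127, 127, 126, 125, 124, 123, 122, 122, 121, 121]
side now face 0.019 -16 [129, 128, 128, 128, 128, 128, 127, 127, 126, 126, 126, 125]
top init face -0.028 47 [119, 117, 115, 112, 110, 109, 110, 111, 112, 113, 113, 113]
top init face -0.028 -36 [114, 
[... 219 characters left out ...]
 54, 54, 54, 55, 56, 57, 61, 65, 69, 73, 72]
top now face -0.028 -16 [27, 27, 27, 27, 28, 29, 31, 34, 38, 46, 55, 66]
side init face -0.028 47 [126, 127, 127, 128, 129, 129, 130, 130, 130, 130, 130, 130]
side init face -0.028 -36 [128, 127, 127, 126, 125, 123, 122, 121, 120, 118, 117, 116]
side now top -0.028 27 [125, 126, 128, 129, 130, 131, 131, 132, 131, 131, 130, 129]
side now top -0.028 -16 [67, 67, 67, 68, 68, 68, 68, 68, 67, 67, 67, 66]
side now face -0.028 27 [129, 129, 128, 127, 127, 126, 126, 125, 125, 125, 125, 124]
side now face -0.028 -16 [108, 102, 95, 89, 82, 76, 70, 64, 60, 57, 56, 55]
mm [ 529.6 -272.1   96.7] F [-2.2  0.1  9.3] M [0.18 0.06 0.04] g 22.583220899105072 15.775
```

The slide is flush on the stage: the reaction force now lies along the face normal at about 11 N, and the edges show it centred to about 1 mm. Grip is steady at 22.6 N, so I'm handing in.

```bash
python3 -c "
from h import *; print(job.finish_job())"
```

```text
the job is handed in; nothing more can be done
None
```

The job is handed in: the slide is out of its holder and on the sloping stage, still gripped and pressed at about 11 N. By my measurements it sits flush and within about 1 mm of the window's centre. The hand-in returned no verdict, and I did not take a final look at the jar, cup and brush.

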